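# Clamp a knife-handle blank in the tilted filing vise with the deep-bore T-key

### The arm

A 7-joint arm with a two-finger parallel gripper is mounted at the origin on a cart in front of the work surface, level with it; the furniture and walls round the work are solid. World frame = base frame: x ahead of the robot, y to its left, z up, the work surface at z = 0. Lengths are in m, angles in rad, forces in N, time in s.
With the tool pointing down it reaches from about 0.4 to 0.875 m from the base axis. Payload 19.3 kg.
Tool frame: the origin (TCP) lies midway between the tips of the shut fingers; the grasp point (between the pads) lies 19 mm behind it; z points along the fingers, y is the line along which they close (so a half turn about z gives the same grasp; the last joint's range is limited). The gripper opens to 85 mm and grips with 20 to 120 N. Pads are 22 mm wide; open, the fingers measure 114 mm over their backs; the gripper's body (76 mm by 85 mm) begins 54 mm behind the grasp point. The pads swing forward as they close: fully open they stand 13 mm farther back than shut.
Start: joints at [-1.41, 0.521, -0.036, 1.599, 0.021, 1.021, -0.113], TCP at [0.143, 0.608, 0.231] pointing down, gripper open.
Joint ranges: [-2.91, 2.91], [-0.3, 2.13], [-1.5, 1.42], [0.17, 2.43], [-1.26, 4.41], [0.16, 1.93], [-2.52, 2.52]. Speed limits (rad/s): [1.89, 1.89, 2.39, 2.39, 3.01, 3.01, 3.01].

### API

Orientations are given as [roll, pitch, yaw] about the fixed x, y, z axes, in that order (R = Rz(yaw) Ry(pitch) Rx(roll)).
In Python, from workcell import * gives the robot as it stands.
- The arm moves only by the shell command python3 -m creep 'ROWS' [FORCE]. ROWS is JSON, a list that holds one entry, the list of rows, each a list of 7 numbers: the closure, from -1 (fully open) to 1 (shut), then the shift along the tool's x, y, z in m, then the turn, a rotation vector about the tool's x, y, z in degrees. A call has 1 to 10 rows; each row shifts and turns the commanded pose from where the row before left it, along the tool's axes as they then stand; what a row does not reach is not made up. A row lasts 1/10 s, in which the tool goes at most 50 mm and 8.59 degrees, less where a joint would pass 70% of its speed; a pose out of reach is approached as far as the arm can. A call is refused whole if a number of a shift passes 0.05 or a number of a turn 8.59, either way. A call with a gripper value outside its range is refused whole. The fingers move at their own pace and stop on an object; FORCE is the grip in N (left out, the last holds). Time passes only in rows, so rows that do not move let the fingers close. It gives the time, the measured TCP pose, the force, the opening and the grip force at its end, in the units of the state.
- observe(): the state, without advancing time (a new reading comes with each control period).
- grab_frame(name): name is "side" or "top"; returns a dict with "image" (384x512x3 uint8, red, green, blue), "range_z" (384x512 float32, m along the optical axis (not along the pixel's ray), 0 where there is no reading), "fx", "fy", "cx", "cy" (pixels), "R" (3x3) and "t" (3): a world point X has camera coordinates R X + t. Camera axes: x right, y down, z forward; pixel columns grow to the right and rows downward; lengths in m; the calibration is good to about 2 mm. A picture is of the moment at which its call begins.
- job_done(): hands the job in; it is judged then, once.
Trained networks look in a picture, given as the dict that the camera call returned (one of the last four; its "shot" number tells which), for a name from the list of things; names that differ only in an ending like _2 or _b are one class to them, and where a whole thing is asked for, a point or a joint stands for the part that bears it (a point fixed in the world has none). Each returns a list of dicts, best first, with "confidence" (0 to 1); they miss things now and then, are a little off and sometimes report something else, mostly with a low value. They report only what shows in the picture. A call takes as long as a camera call.
- find_in(picture, thing): "extent" ([centre column, centre row, width, height] in pixels, round what is visible of it).
- outline_of(picture, thing): "region" (384x512 bool, what is visible of it) and "extent" ([centre column, centre row, width, height] in pixels, round what is visible of it).
- tip_of(picture, thing): "position" ([column, row] in pixels: a listed point, or the origin of a listed thing).
The state is a dict: "clock": time; "qpos": joint angles; "qd": joint speeds; "joint_efforts": joint torques, N m; "position": TCP position; "tool_rot": TCP orientation; "force": force on the tool from outside, world axes, zero at the start; "moment": the same for the moment, N m; "grip_width": finger opening in m; "finger_force": force on a finger pad.
Only numpy, scipy, OpenCV 4.12 (cv2) and the standard library are available. Lean on these libraries where they do the work, as an engineer would, in place of code of your own. Each camera call takes 0.05 s, during which the arm holds its last target. There are 200 camera calls.

### The job

The handle blank lies loose between the jaws of the tilted filing vise. Take the T-key from the tool block, lower it down the deep bore in the vise's sloping bed until its socket sits right down on the square stem at the bottom, and turn it clockwise about a quarter turn so that the jaw grips the blank firmly. Then draw the key out and stand it back in its hole in the tool block, leaving the blank clamped in its place and the other things on the bench undisturbed.

Things in the scene. Friction and masses are not known exactly. Their poses are not given: they have to be found in the camera images.
- filing_vise: the filing vise: a grey iron fixture screwed to the bench; origin at the middle of its base's underside, z up. Base 200 x 160 mm, about 155 mm high. Its dark steel bed (150 mm along the slope, 111 mm wide) leans 25 degrees down towards the robot. Up the slope: fixed jaw, loose blank, sliding jaw (jaws 12 mm high, blank 19 mm), then the bore
- bore_mouth (a point): centre of the bore's mouth, level with the bed; a flat collar 2.5 mm high rings it. z: the bore's axis, pointing out of the bed, 25 degrees from vertical; x: up the slope, square to the jaws; y: along the jaws. The bore is 42 mm wide and goes 109 mm deep, straight along -z. Jaws and blank lie at x = -30 to -110 mm
- clamp_stem (a joint): turn (rad) of the square stem in the bore; grows clockwise seen from above; starts at 0 to 0.35, stop at 1.75. At 0 its sides are parallel to bore_mouth's x and y. By a cam it moves the sliding jaw 4.8 mm down-slope per rad: touches the blank at about 1.0, then presses through a spring (10 N at 1.07, 30 N at 1.5: firm). It stays where it is left; needs 0.3 Nm, up to 0.5 Nm when tight
- stem_foot (a point): foot of the square stem, on the bore's axis, 106 mm below bore_mouth; turns with the stem. The stem is 14 mm square and stands 29 mm high from here, its top 8 mm tapering to 5 mm square
- key_bar (a point): middle of the T-key's wooden cross bar, half-way up it: the place to grip. Bar 104 mm long (along y), 16 mm wide (x), 20 mm high (z), dark wood. z points up the shank to the bar, y along the bar. Key mass 0.2 to 0.34 kg, its centre of mass about 48 mm below this point
- key_socket (a point): lower end of the T-key: centre of the rim of its socket, 175 mm straight below key_bar (same axes). The shank is a 15 mm steel rod; the lowest 38 mm is a square tube, 22 mm outside, 16.4 mm square inside and 33 mm deep, sides parallel to the key's x and y. Fully down on the stem it meets stem_foot
- t_key: the T-key as a  origin and axes as key_socket
- block_mouth (a point): centre of the mouth of the key's hole in the wooden tool block (130 x 66 mm, 70 mm high, fixed). Hole 40 mm wide, 60 mm deep, vertical; z up. The block's x axis points from this hole towards the awl and the marker that stand in the block 60 to 75 mm away, up to 150 mm above the bench
- block_floor (a point): bottom of that hole, on its axis, 10 mm above the bench, 60 mm below block_mouth; the standing key's socket rests here, so its key_bar is then 185 mm above the bench
- blank_middle (a point): middle of the handle blank, a pale eight-sided wooden bar 23 x 118 x 19 mm lying along y on the sloping bed against the fixed lower jaw; x up the slope, z out of the bed
- blank: the handle blank as a body, origin under its middle
- bed_middle (a point): point on the bed's surface under the middle of the blank's place, fixed to the vise; axes as bore_mouth
- sliding_jaw: the upper, sliding jaw: bright steel, 94 mm wide, 18 mm thick, 12 mm high; origin at the foot of its gripping face, axes as bore_mouth
- oil_middle (a point): bystander: oil bottle, 41 mm wide, 126 mm high, standing; point 45 mm up on its axis
- rasp_file_middle (a point): bystander: flat file with wooden handle, 225 mm long, lying at the bench's front; its middle
- driver_middle (a point): bystander: screwdriver with a red handle, 180 mm long, lying at the bench's front; its middle

How it is judged:
On the way, in this order (a step that is already met when the one before it is completed fails the run):
1. the key's socket is right down on the square stem at the bottom of the bore, the stem not yet turned (distance between key_socket and stem_foot below 0.01 m and angle between the z axis of key_socket and the z axis of bore_mouth, either way round below 0.15 rad and value of joint clamp_stem below 0.7 rad), for 0.2 s.
2. the stem is turned by the seated key until the jaw grips the blank (distance between key_socket and stem_foot below 0.01 m and angle between the z axis of key_socket and the z axis of bore_mouth, either way round below 0.15 rad and value of joint clamp_stem above 1.2 rad and contact force between sliding_jaw and blank above 10 N), for 0.2 s.
At the end, for the whole second after the job is handed in: The stem is turned past 1.2 rad and the sliding jaw presses the blank with more than 10 N; the blank lies flat on the bed in its place (within 20 mm); the key stands at rest in its hole in the tool block, its lower end within 14 mm of the middle of the hole's bottom, leaning less than 0.25 rad (value of joint clamp_stem above 1.2 rad and contact force between sliding_jaw and blank above 10 N and horizontal distance between blank_middle and bed_middle below 0.02 m and angle between the z axis of blank_middle and the z axis of bed_middle, either way round below 0.15 rad and z of blank_middle in the frame of bed_middle below 0.016 m and horizontal distance between key_socket and block_floor below 0.014 m and distance between key_socket and block_floor below 0.016 m and angle between t_key's own z axis and vertical below 0.25 rad and linear speed of t_key below 0.02 m/s); the robot touches nothing.
It fails at once if the oil bottle, file or screwdriver is pushed more than 30 mm (distance of any of oil_middle, rasp_file_middle, driver_middle from where it was at the start of the episode above 0.03 m).
It fails at once if the key falls flat (angle between t_key's own z axis and vertical above 1.2 rad).
It also fails if it takes over 53 s, if anything falls off the work surface, if the arm or the gripper's body presses on something with over 40 N, if the wrist force passes 120 N, or if a joint passes its speed limit or range.

## Working session

There is one attempt and no reset: what is moved stays moved. The work goes in short steps, Python scripts to look and compute and a shell command to move; the robot and the scene stay as the last step left them, time stands still between calls to the robot, and variables do not carry over. Pictures are saved under pics/ and viewed, at most 10 in all, crops included, and the job is handed in when it is done.

```bash
mkdir -p pics; ls; cat > h.py <<'E'
from workcell import *
import numpy as np, cv2
from scipy.spatial.transform import Rotation as Ro
def ray(p,uv):
    R=np.array(p["R"]);t=np.array(p["t"])
    d=R.T@np.array([(uv[0]-p["cx"])/p["fx"],(uv[1]-p["cy"])/p["fy"],1.]);return -R.T@t,d
def depthpt(p,uv):
    o,d=ray(p,uv);u,v=int(round(uv[0])),int(round(uv[1]))
    w=p["range_z"][max(0,v-1):v+2,max(0,u-1):u+2];w=w[w>0]
    return o+d*np.median(w) if len(w) else None
def tri(a,ua,b,ub):
    o1,d1=ray(a,ua);o2,d2=ray(b,ub)
    s=np.linalg.lstsq(np.c_[d1,-d2],o2-o1,rcond=None)[0]
    p,q=o1+s[0]*d1,o2+s[1]*d2
    return (p+q)/2,np.linalg.norm(p-q)
def cloud(p):
    v,u=np.mgrid[:384,:512];z=p["range_z"];R=np.array(p["R"]);t=np.array(p["t"])
    c=np.stack([(u-p["cx"])/p["fx"]*z,(v-p["cy"])/p["fy"]*z,z],-1)
    return (c-t)@R
E
python3 - <<'E'
from h import *
np.set_printoptions(precision=4,suppress=True)
s=observe();print(s)
P={n:grab_frame(n) for n in("side","top")}
for n,p in P.items():
    cv2.imwrite(f"pics/{n}0.png",p["image"][:,:,::-1]);print(n,-np.array(p["R"]).T@p["t"],p["fx"])
for k in["key_bar","key_socket","block_mouth","bore_mouth","blank_middle","bed_middle","sliding_jaw","oil_middle","rasp_file_middle","driver_middle","filing_vise"]:
    uv={}
    for n,p in P.items():
        r=tip_of(p,k)
        if r:uv[n]=r[0]["position"];print(k,n,np.round(uv[n],1),round(r[0]["confidence"],2),"depth",depthpt(p,uv[n]))
    if len(uv)==2:print("   tri",*tri(P["side"],uv["side"],P["top"],uv["top"]))
E
```

```text
pics
{'clock': 0.0, 'qpos': array([-1.4102,  0.522 , -0.0364,  1.6   ,  0.0212,  1.0211, -0.1128]), 'qd': array([-0.0002, -0.0008, -0.0003,  0.001 ,  0.0006,  0.0001,  0.0002]), 'joint_efforts': array([  0.0006, -92.7068,   1.9802, -36.9948,   0.0179,   0.0077,
         0.    ]), 'position': array([0.1429, 0.6081, 0.2307]), 'tool_rot': array([-3.1405,  0.0001,  2.9109]), 'force': array([0.2799, 0.1763, 0.2132]), 'moment': array([0.0409, 0.0064, 0.0242]), 'finger_force': 0.0, 'grip_width': 0.08516138179281398}
side [ 0.2207 -0.6771  0.4494] 359.6216558814793
top [0.372  0.0514 0.9802] 403.86000247426006
key_bar side [209.4 158.9] 0.93 depth [0.5077 0.2558 0.1876]
key_bar top [132.7 217.4] 0.76 depth [0.5099 0.2803 0.1958]
   tri [0.5146 0.2846 0.1795] 0.003802326198310313
key_socket top [153.2 229.4] 0.86 depth [0.5043 0.2752 0.0507]
block_mouth side [210.7 194. ] 0.92 depth [0.5226 0.2978 0.0668]
block_mouth top [148.7 226.6] 0.94 depth [0.5064 0.2771 0.0843]
   tri [0.5121 0.2785 0.0745] 0.008715025037781347
bore_mouth side [304.6 203.1] 0.91 depth [0.6779 0.022  0.1201]
bore_mouth 
[... 714 characters left out ...]
3  0.0617]
oil_middle top [358.  199.1] 0.86 depth [ 0.5417 -0.1995  0.0725]
   tri [ 0.5511 -0.2092  0.0456] 0.009327811227156027
rasp_file_middle side [184.8 254.7] 0.56 depth [0.3829 0.06   0.016 ]
rasp_file_middle top [244.3 277.6] 0.68 depth [0.3826 0.0719 0.0129]
   tri [0.384  0.0717 0.0093] 0.0028409714868917273
driver_middle side [220.7 314.4] 0.9 depth [ 0.3978 -0.1548  0.0017]
driver_middle top [341.8 266.5] 0.71 depth [ 0.3939 -0.1582  0.0167]
   tri [ 0.395  -0.1606  0.0068] 0.0016401046598522849
filing_vise side [294.6 253.4] 0.93 depth [ 0.607  -0.0626  0.0389]
filing_vise top [264.4 171.2] 0.65 depth [0.6087 0.0119 0.1183]
   tri [ 0.6459  0.005  -0.0063] 0.006274008825082239
```

View pics/top0.png

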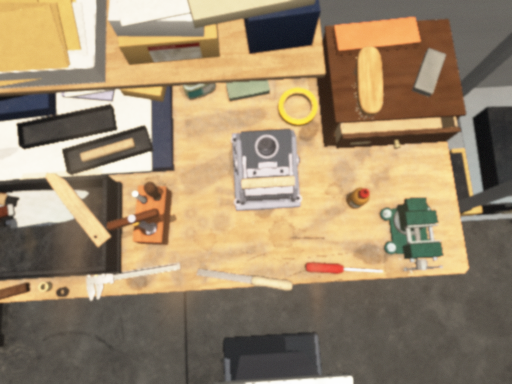

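View pics/side0.png

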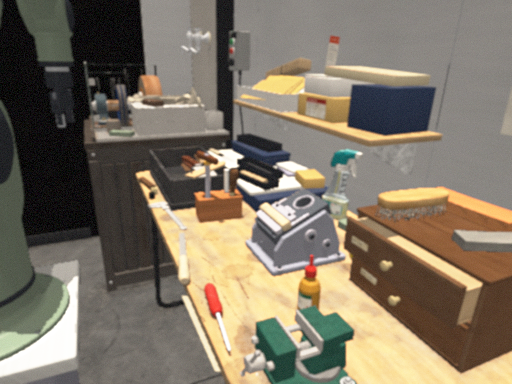

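```bash
python3 - <<'E'
from h import *
np.set_printoptions(precision=4,suppress=True)
for n in("side","top"):
    p=grab_frame(n);C=cloud(p)
    for k in["key_bar","sliding_jaw","blank"]:
        r=outline_of(p,k)
        if not r: print(n,k,"none");continue
        m=r[0]["region"]&(p["range_z"]>0);X=C[m]
        print(n,k,r[0]["confidence"],m.sum(),np.percentile(X,[2,50,98],axis=0).tolist())
        if k=="key_bar":
            B=X[(X[:,2]>.165)&(X[:,2]<.21)];c=B.mean(0);w,V=np.linalg.eigh(np.cov(B[:,:2].T));a=V[:,1];s=(B-c)[:,:2]@a
            b=V[:,0];q=(B-c)[:,:2]@b
            print("  bar",len(B),c,"yaw",np.degrees(np.arctan2(a[1],a[0])),np.percentile(s,[1,99]),np.percentile(q,[1,99]),np.percentile(B[:,2],[2,50,98]),"mid",c[:2]+a*np.mean(np.percentile(s,[1,99])))
        if k!="key_bar":
            c=X.mean(0);w,V=np.linalg.eigh(np.cov(X.T));print("  axis",V[:,2],np.degrees(np.arctan2(V[1,2],V[0,2])),c)
    # collar/bed plane
    X=C.reshape(-1,3);
    m=(X[:,0]>.5)&(X[:,0]<.72)&(abs(X[:,1])<.09)&(X[:,2]>.04)&(X[:,2]<.17)
    X=X[m];rng=np.random.default_rng(0);best=0
    for _ in range(1500):
        t=X[rng.choice(len(X),3,False)];nn=np.cross(t[1]-t[0],t[2]-t[0]);l=np.linalg.norm(nn)
        if l<1e-8: continue
        nn/=l
        if nn[2]<0: nn=-nn
        if not .85<nn[2]<.95: continue
        i=abs((X-t[0])@nn)<.002
        if i.sum()>best:best=i.sum();I=i
    c=X[I].mean(0);nn=np.linalg.svd(X[I]-c,full_matrices=False)[2][2];nn*=np.sign(nn[2]);print(n,"bed",best,c,nn,np.degrees(np.arccos(nn[2])),"yaw",np.degrees(np.arctan2(-nn[1],-nn[0])))
E
```

```text
side key_bar 0.7 351 [[0.49021184894719394, 0.23357925401396037, 0.07084224265447576], [0.5045560045122963, 0.278087783245203, 0.16786193404751434], [0.5188466516449168, 0.3239413914868251, 0.19584836220904245]]
  bar 182 [0.5033 0.2752 0.1859] yaw 104.6076394289161 [-0.0454  0.054 ] [-0.0101  0.0042] [0.1674 0.1871 0.1962] mid [0.5022 0.2793]
side sliding_jaw 0.74 1819 [[0.557964424327726, -0.05217859715086595, 0.056592959136960275], [0.6280293181712547, -0.01078361795547801, 0.11920877852116155], [0.6982273833130938, 0.06105758755125203, 0.14534942226057487]]
  axis [0.8089 0.5749 0.1233] 35.400742659724536 [ 0.6259 -0.0027  0.1133]
side blank 0.85 334 [[0.5730916256680935, -0.05408707945009952, 0.1020076271188574], [0.5797561631938832, -0.00960263249576064, 0.11379942074301286], [0.5915117323555871, 0.05996508833575342, 0.11918682978534853]]
  axis [-0.0172  0.9994  0.0304] 90.98775110751201 [ 0.5805 -0.0061  0.1128]
side bed 741 [ 0.6415 -0.0036  0.1229] [-0.4261  0.0016  0.9047] 25.2199662916115 yaw -0.20879524197188012
top key_bar 0.84 600 [[0.4938254083367618, 0.23524595339569
[... 277 characters left out ...]
075 0.2814]
top sliding_jaw 0.62 477 [[0.6002288333900488, -0.040181984723941105, 0.11207542718624912], [0.610749599591181, 0.004330983328312144, 0.11809207175403971], [0.6303131485476103, 0.050374344415226355, 0.12318060992125034]]
  axis [-0.0102  0.9999 -0.0075] 90.58242729870545 [0.6122 0.005  0.118 ]
top blank 0.67 595 [[0.5752074259968687, -0.05011735522230565, 0.10158687892184023], [0.5854655519899544, 0.005776754880425852, 0.11411446633474491], [0.6013565892959366, 0.061317547828469314, 0.11885942924286017]]
  axis [-0.0085  1.     -0.0053] 90.48517185222885 [0.586  0.006  0.1134]
top bed 1206 [0.6492 0.0044 0.1244] [-0.4256  0.0005  0.9049] 25.188223967342047 yaw -0.0738020225889987
```

The top view shows the vise with the bore's ring at about (266,146) and the blank at (265,184). The dark T-bar runs across the tool block near (135,219). In the side view the block is at (218,205) and the bore at (304,203). The two views agree to a few mm: bar about (0.507, 0.281, 0.186), lying at yaw 103.5°. I'll move above the key and turn about +63° about tool z.

```bash
python3 -m creep '[[[-1,0,0,-0.04,0,0,0],[-1,-0.043,-0.0235,-0.01,0,0,0],[-1,-0.043,-0.0235,0,0,0,0],[-1,-0.043,-0.0235,0,0,0,0],[-1,-0.043,-0.0235,0,0,0,0],[-1,-0.043,-0.0235,0,0,0,0],[-1,-0.043,-0.0235,0,0,0,0],[-1,-0.043,-0.0235,0,0,0,0],[-1,-0.043,-0.0235,0,0,0,0],[-1,-0.043,-0.0235,0,0,0,0]]]' 60
python3 -m creep '[[[-1,0,0,0,0,0,8],[-1,0,0,0,0,0,8],[-1,0,0,0,0,0,8],[-1,0,0,0,0,0,8],[-1,0,0,0,0,0,8],[-1,0,0,0,0,0,8],[-1,0,0,0,0,0,8],[-1,0,0,0,0,0,7.3]]]'
python3 - <<'E'
from h import *
np.set_printoptions(precision=4,suppress=True)
s=observe();print(s)
R=Ro.from_euler('xyz',s['tool_rot']).as_matrix();print(R)
d=np.array([.507,.281,.167])-s['position'];print("tool shift",R.T@d,"ydir",np.degrees(np.arctan2(R[1,1],R[0,1])))
# bore: averaged top picture, upscale crop
ims=[];
for _ in range(8):
    p=grab_frame("top");ims.append(p["image"].astype(float))
a=np.mean(ims,0)
c=cv2.resize(a[125:195,225:310].astype(np.uint8),None,fx=7,fy=7,interpolation=cv2.INTER_CUBIC);cv2.imwrite("pics/bore.png",c[:,:,::-1])
np.save("bore.npy",a)
E
```

```text
clock: 2.6
position: [0.4726, 0.3125, 0.2816]
tool_rot: [3.141, 0.0, 2.911]
force: [0.8, 1.2, -0.2]
grip_width: 0.0854
finger_force: 0.0
clock: 3.4
position: [0.4713, 0.314, 0.2814]
tool_rot: [3.142, -0.0, 1.8]
force: [-0.4, 0.7, 0.1]
grip_width: 0.0858
finger_force: 0.0
{'clock': 3.4, 'qpos': array([-0.9385,  0.3929,  0.3367,  1.7119, -0.1455,  1.0613, -0.325 ]), 'qd': array([-0.2022,  0.0268,  0.2848,  0.0086, -0.1264,  0.0049, -1.131 ]), 'joint_efforts': array([  2.5962, -76.6626,   5.6439, -37.6304,   0.4193,  -0.0126,
         3.4896]), 'position': array([0.4713, 0.314 , 0.2814]), 'tool_rot': array([ 3.1416, -0.0001,  1.8002]), 'force': array([-0.4291,  0.7095,  0.1153]), 'moment': array([0.0017, 0.0086, 0.0401]), 'finger_force': 0.0, 'grip_width': 0.08576085481211594}
[[-0.2274  0.9738  0.    ]
 [ 0.9738  0.2274  0.0001]
 [ 0.0001  0.     -1.    ]]
tool shift [-0.0403  0.0273  0.1144] ydir 13.146157702266228
```

View pics/bore.png

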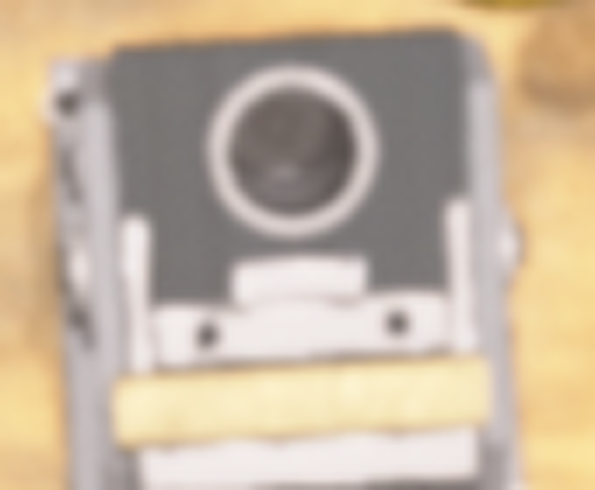

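The crop shows the collar ring centred at about (292,152) in the crop, roughly (266.3,146.3) in full-image pixels. The jaw and blank look parallel to the bed's upper edge. Next I'll get the vise yaw and bore centre from this, look deeper into the bore, and lower onto the key.

```bash
python3 -m creep '[[[-1,-0.02,0.0135,0,0,0,0],[-1,-0.02,0.0135,0,0,0,0],[-1,0,0,0,0,0,0]]]'
python3 - <<'E'
from h import *
np.set_printoptions(precision=4,suppress=True)
p=grab_frame("top");a=np.load("bore.npy")
n=np.array([-np.sin(np.radians(25)),0,np.cos(np.radians(25))]);c0=np.array([.6492,.0044,.1244])
def pl(uv,h=0):
    o,d=ray(p,uv);return o+d*(((c0+n*h-o)@n)/(d@n))
f=lambda u,v:(225+(u+.5)/7-.5,125+(v+.5)/7-.5)
for h in(0,.0025):
  print("collar c",pl(f(292,152),h),"diam x",pl(f(377,152),h)-pl(f(208,152),h),"diam y",pl(f(292,236),h)-pl(f(292,67),h))
for e in[((110,48),(455,30)),((160,303),(450,292)),((115,378),(488,357)),((120,446),(488,428)),((145,488),(475,470))]:
    A,B=pl(f(*e[0])),pl(f(*e[1]));d=B-A
    ex=np.array([n[2],0,-n[0]]);print("edge angle",np.degrees(np.arctan2(-(d@ex),-d[1]))*1,d)
# image rotation check
print(np.array(p["R"]))
# threshold collar
g=a.mean(2)
c=a[136:157,255:278].mean(2);lo,hi=np.percentile(c,[1,60]);c=np.clip((c-30)/(120-30)*255,0,255).astype(np.uint8)
print(np.round(a[137:156,257:276].mean(2)).astype(int))
cv2.imwrite("pics/in.png",cv2.resize(c,None,fx=24,fy=24,interpolation=cv2.INTER_CUBIC))
s=observe();R=Ro.from_euler('xyz',s['tool_rot']).as_matrix();d=np.array([.507,.281,.167])-s['position'];print("tool shift",R.T@d,"ydir",np.degrees(np.arctan2(R[1,1],R[0,1])))
# key bar top-face recheck
r=outline_of(p,"key_bar")
if r:
    X=cloud(p)[r[0]["region"]&(p["range_z"]>0)];B=X[(X[:,2]>.18)&(X[:,2]<.21)]
    if len(B)>20:
        (cx,cy),wh,an=cv2.minAreaRect((B[:,:2]*1000).astype(np.float32));print("bar",len(B),cx,cy,wh,an,np.median(B[:,2]))
E
```

```text
clock: 4.1
position: [0.5089, 0.2787, 0.2814]
tool_rot: [3.141, 0.001, 1.803]
force: [0.2, 0.2, -0.2]
grip_width: 0.0848
finger_force: 0.0
collar c [0.662  0.0044 0.1304] diam x [-0.0029 -0.0533 -0.0014] diam y [-0.0482  0.0026 -0.0225]
collar c [0.6612 0.0046 0.1328] diam x [-0.0029 -0.0531 -0.0014] diam y [-0.0481  0.0026 -0.0224]
edge angle 0.4457634471794706 [-0.0008 -0.1081 -0.0004]
edge angle 1.3205542271355795 [-0.0019 -0.0927 -0.0009]
edge angle 0.2732875460747537 [-0.0005 -0.12   -0.0002]
edge angle 0.7176075610894177 [-0.0014 -0.119  -0.0006]
edge angle 0.39740219651196884 [-0.0007 -0.1071 -0.0003]
[[-0.0616 -0.9981 -0.0049]
 [-0.9757  0.0612 -0.2105]
 [ 0.2104 -0.0081 -0.9776]]
[[135 157 182 204 212 204 190 177 166 161 165 173 186 202 214 215 203 179
  148]
 [157 189 207 208 194 169 146 133 127 125 126 132 141 159 180 199 210 204
  178]
 [182 206 205 182 156 130 113 109 108 109 111 113 115 121 134 158 187 206
  200]
 [201 209 184 147 121 108 103 103 104 104 106 108 110 109 108 116 144 181
  201]
 [210 196 158 123 108 103 102 104 103 102 103 107 110 108 102  97 107 144
  18
[... 621 characters left out ...]
04 102 100  96  92 106
  152]
 [197 158 119 108 110 115 124 128 130 128 120 111 108 106 102  96  94 120
  170]
 [202 174 133 115 115 119 122 122 120 120 117 114 111 107 100  93 103 143
  188]
 [204 195 161 129 117 117 120 121 120 119 118 116 111 106  97 101 132 174
  199]
 [190 206 193 160 129 117 116 117 117 117 114 110 106 104 109 133 172 197
  197]
 [166 196 207 194 167 142 124 115 110 110 108 109 112 127 151 178 199 200
  176]
 [140 169 195 206 202 187 167 150 140 134 136 143 157 176 194 204 202 181
  149]]
tool shift [ 0.0011 -0.0005  0.1143] ydir 13.398265107602978
bar 361 509.7407531738281 280.7508850097656 (17.118133544921875, 99.75147247314453) 14.593279838562012 0.19271815860921612
```

View pics/in.png

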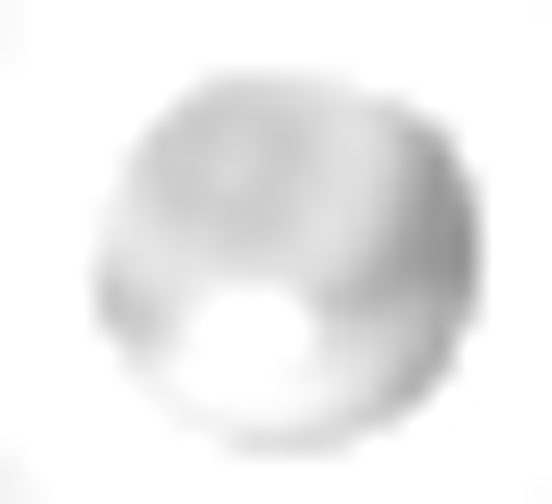

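The bore mouth is at about (0.662, 0.0045, 0.130) with vise yaw near 0. The bore interior (bright blob at about (255,335) in the crop) is too blurred to give the stem angle, so I'll enter about 10° clockwise and feel for it. Now the grasp.

```bash
python3 -m creep '[[[-1,0.002,0.0013,0.04,0,0,0],[-1,0,0,0.04,0,0,0],[-1,0,0,0.034,0,0,0],[-1,0,0,0,0,0,0],[1,0,0,0,0,0,0],[1,0,0,0,0,0,0],[1,0,0,0,0,0,0],[1,0,0,0,0,0,0],[1,0,0,0,0,0,0],[1,0,0,0,0,0,0]]]' 110
python3 -m creep '[[[1,0,0,0,0,0,0],[1,0,0,0,0,0,0]]]'
```

```text
clock: 5.2
position: [0.5082, 0.284, 0.1683]
tool_rot: [3.14, -0.001, 1.806]
force: [-1.8, -0.2, 10.2]
grip_width: 0.0142
finger_force: 108.1
clock: 5.4
position: [0.5082, 0.284, 0.1684]
tool_rot: [3.14, -0.001, 1.806]
force: [-0.5, -0.3, 10.6]
grip_width: 0.0143
finger_force: 108.1
```

```bash
python3 -m creep '[[[1,0,0,-0.02,0,0,0],[1,0,0,-0.045,0,0,0],[1,0,0,-0.045,0,0,0],[1,0,0,-0.045,0,0,0],[1,0,0,-0.045,0,0,0],[1,0,0,-0.006,0,0,0],[1,0,0,0,0,0,0]]]'
cat > k.py <<'E'
from h import *
np.set_printoptions(precision=4,suppress=True)
th=np.radians(25);N=np.array([-np.sin(th),0,np.cos(th)]);BM=np.array([.662,.0045,.130])
def goal(h,cw,bm=BM):
    # TCP with grasp such that socket nominally at bm+h*N; tool y = vise x turned cw
    c=np.radians(cw);ex=np.array([np.cos(th),0,np.sin(th)]);ey=np.array([0,1.,0])
    y=np.cos(c)*ex-np.sin(c)*ey;z=-N;x=np.cross(y,z)
    return bm+(h+.175-.019)*N,np.c_[x,y,z]
def rep(h,cw,bm=BM):
    s=observe();p=s['position'];R=Ro.from_euler('xyz',s['tool_rot']).as_matrix();g,G=goal(h,cw,bm)
    print("shift",R.T@(g-p),"rot deg",np.degrees(Ro.from_matrix(R.T@G).as_rotvec()),"world d",g-p,"shift in goal axes",G.T@(g-p));print("q",s['qpos'],"F",s['force'],"M",s['moment'],s['clock'])
E
python3 - <<'E'
from k import *
rep(.114,10)
s=observe();R=Ro.from_euler('xyz',s['tool_rot']).as_matrix()
P={n:grab_frame(n) for n in("side","top")};u={}
for k in("key_bar","key_socket"):
    for n,p in P.items():
        r=tip_of(p,k)
        if r:u[k,n]=r[0]["position"];print(k,n,u[k,n],r[0]["confidence"])
    if (k,"side") in u and (k,"top") in u:
        x,e=tri(P["side"],u[k,"side"],P["top"],u[k,"top"]);print(k,x,e,"tool frame",R.T@(x-s['position']))
p=P["side"];r=outline_of(p,"t_key")
if r:
    m=r[0]["region"]&(p["range_z"]>0);X=(cloud(p)[m]-s['position'])@R;X=X[(abs(X[:,0])<.07)&(abs(X[:,1])<.05)&(X[:,2]<.2)]
    for lo,hi in((.03,.06),(.06,.09),(.09,.115),(.12,.155)):
        q=X[(X[:,2]>lo)&(X[:,2]<hi)];print(lo,len(q),np.median(q,0) if len(q) else"")
    print("zmax",np.percentile(X[:,2],[95,99,100]))
a=p["image"];cv2.imwrite("pics/lift.png",cv2.resize(a[60:260,130:380],None,fx=3,fy=3)[:,:,::-1])
E
```

```text
clock: 6.1
position: [0.5079, 0.2837, 0.3743]
tool_rot: [3.14, -0.001, 1.806]
force: [-0.4, -0.2, -2.0]
grip_width: 0.0141
finger_force: 108.1
shift [-0.2809 -0.0262 -0.0007] rot deg [-25.069   -0.8429  23.085 ] world d [ 0.04   -0.2792  0.0004] shift in goal axes [-0.2687  0.0843  0.0166]
q [-0.8765  0.3504  0.3702  1.5347 -0.1305  1.2788 -0.2543] F [-0.4413 -0.1671 -1.9777] M [ 0.0243 -0.0201 -0.0044] 6.1
key_bar side [204.9, 81.5] 0.63
key_bar top [92.6, 194.1] 0.67
key_bar [0.5113 0.2839 0.3914] 0.006503912186589773 tool frame [-0.0007  0.0033 -0.0171]
key_socket side [209.5, 147.3] 0.79
key_socket top [128.9, 217.6] 0.83
key_socket [0.5114 0.281  0.2141] 0.00960724197151767 tool frame [-0.0036  0.0025  0.1603]
0.03 67 [-0.0052 -0.0038  0.0457]
0.06 64 [-0.0043 -0.0042  0.075 ]
0.09 51 [-0.0048 -0.0046  0.1016]
0.12 136 [-0.0093 -0.007   0.137 ]
zmax [0.1504 0.1564 0.1579]
```

View pics/lift.png

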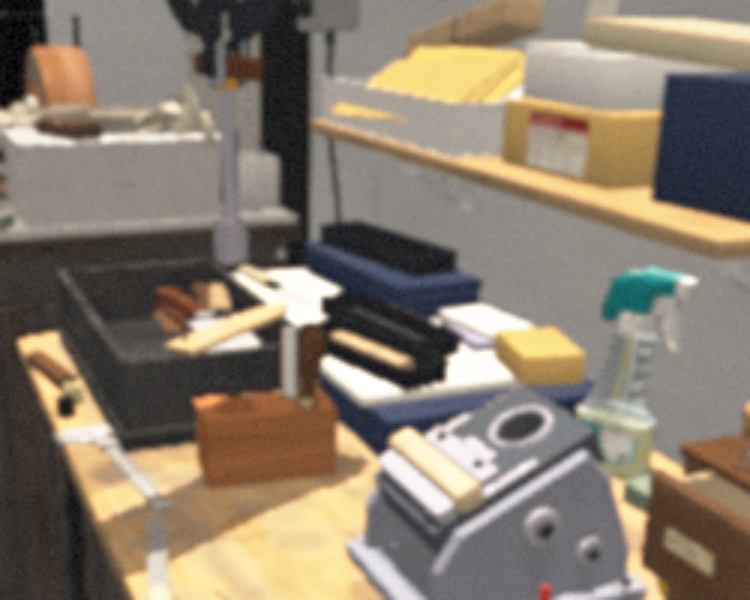

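The key hangs vertical in the gripper, its socket at about (230,255) in the crop and clear of the block. I'll carry it over to the vise axis and tilt it.

```bash
python3 -m creep '[[[1,-0.025,-0.0024,0,0,0,0],[1,-0.044,-0.004,0,0,0,0],[1,-0.044,-0.004,0,0,0,0],[1,-0.044,-0.004,0,0,0,0],[1,-0.044,-0.004,0,0,0,0],[1,-0.044,-0.004,0,0,0,0],[1,-0.036,-0.003,0,0,0,0],[1,0,0,0,0,0,0]]]'
python3 -m creep '[[[1,0,0,0,-4,-0.1,4],[1,0,0,0,-6,-0.2,5.5],[1,0,0,0,-6,-0.2,5.5],[1,0,0,0,-6,-0.2,5.5],[1,0,0,0,-3,-0.1,2.6],[1,0,0,0,0,0,0],[1,0,0,0,0,0,0]]]'
python3 -c "
from k import *
rep(.03,10)"
```

```text
clock: 7.25
position: [0.5485, -0.001, 0.3733]
tool_rot: [-3.141, 0.002, 1.799]
force: [-1.2, 0.5, -2.4]
grip_width: 0.014
finger_force: 108.0
clock: 7.95
position: [0.5484, 0.0049, 0.3734]
tool_rot: [2.715, -0.07, 1.414]
force: [-0.3, 0.2, -2.4]
grip_width: 0.0141
finger_force: 108.0
shift [-0.0002  0.0005  0.0826] rot deg [-0.2217  0.1295  0.1408] world d [ 0.035  -0.0004 -0.0748] shift in goal axes [-0.0004  0.0001  0.0826]
q [-0.6652  0.0367  0.5312  1.9795  0.063   0.7034 -0.35  ] F [-0.3075  0.1588 -2.3731] M [ 0.0501  0.71   -0.0481] 7.95
```

```bash
python3 -m creep '[[[1,0,0,0.03,0,0,0],[1,0,0.0003,0.033,0,0,0],[1,0,0,0.01,0,0,0],[1,0,0,0,0,0,0],[1,0,0,0,0,0,0]]]'
python3 - <<'E'
from k import *
rep(.03,10)
s=observe();R=Ro.from_euler('xyz',s['tool_rot']).as_matrix()
P={n:grab_frame(n) for n in("side","top")};u={}
for k in("key_socket","bore_mouth"):
    for n,p in P.items():
        r=tip_of(p,k)
        if r:u[k,n]=r[0]["position"];print(k,n,u[k,n],r[0]["confidence"])
    if (k,"side") in u and (k,"top") in u:
        x,e=tri(P["side"],u[k,"side"],P["top"],u[k,"top"]);print(k,x,e,"tool frame",R.T@(x-s['position']))
out=[]
p=P["side"]
for X in (BM+.040*N,BM,BM+.002*N):
    c=np.array(p["R"])@X+p["t"];print("side proj",p["fx"]*c[0]/c[2]+p["cx"],p["fy"]*c[1]/c[2]+p["cy"])
a=p["image"][130:260,230:370];cv2.imwrite("pics/ins.png",cv2.resize(a,None,fx=5,fy=4.6,interpolation=cv2.INTER_CUBIC)[:,:,::-1])
r=outline_of(p,"t_key")
if r:
    m=r[0]["region"]&(p["range_z"]>0);X=(cloud(p)[m]-s['position'])@R;X=X[(abs(X[:,0])<.07)&(abs(X[:,1])<.05)&(X[:,2]<.2)]
    for lo,hi in((.03,.06),(.06,.09),(.09,.115),(.12,.155)):
        q=X[(X[:,2]>lo)&(X[:,2]<hi)];print(lo,len(q),np.median(q,0) if len(q) else"")
E
```

```text
clock: 8.45
position: [0.5796, 0.0039, 0.3079]
tool_rot: [2.714, -0.07, 1.411]
force: [0.1, 1.2, -2.1]
grip_width: 0.0139
finger_force: 107.9
shift [ 0.0005 -0.0006  0.0101] rot deg [-0.1417  0.1801  0.02  ] world d [ 0.0038  0.0006 -0.0094] shift in goal axes [ 0.0005 -0.0006  0.0101]
q [-0.5954  0.1853  0.5238  2.0168 -0.0945  0.5336 -0.2031] F [ 0.0784  1.1552 -2.1314] M [ 0.0253  0.6444 -0.0044] 8.45
key_socket side [300.1, 191.4] 0.67
bore_mouth side [305.1, 202.7] 0.68
bore_mouth top [265.4, 146.6] 0.62
bore_mouth [0.6648 0.0051 0.1286] 0.0059161413361924165 tool frame [0.0021 0.0017 0.1985]
side proj 297.9944193369576 189.31422433067195
side proj 303.04827780559685 202.72184223824783
side proj 302.80096593129883 202.06573698022183
0.03 80 [-0.006  -0.0018  0.0443]
0.06 77 [-0.0061 -0.0016  0.0752]
0.09 68 [-0.0063 -0.0022  0.1027]
0.12 148 [-0.0108 -0.0028  0.1375]
```

View pics/ins.png

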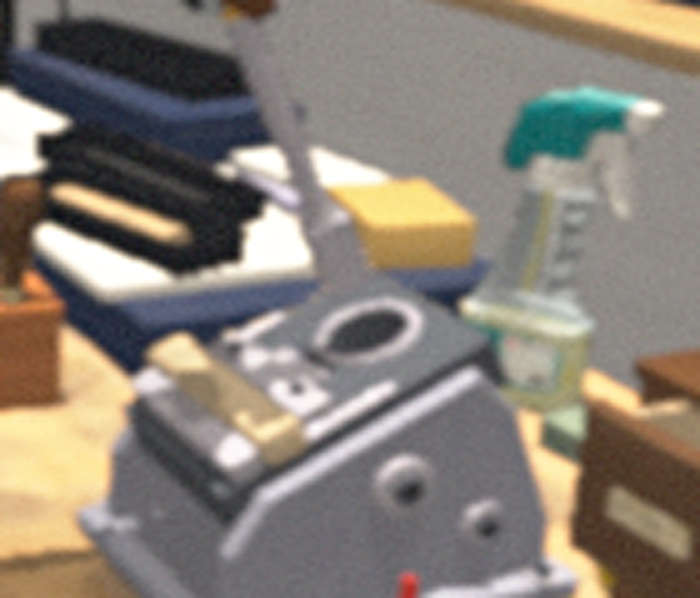

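The socket end is at about (340,278) in the crop and the bore ellipse at about (370,330). The offset between them matches the projected 40 mm stand-off along the axis. Going in, and watching the force.

```bash
python3 -m creep '[[[1,0.0005,0,0.02,0,0,0],[1,0,0,0.025,0,0,0],[1,0,0,0.02,0,0,0],[1,0,0,0.01,0,0,0],[1,0,0,0,0,0,0]]]'
python3 -m creep '[[[1,0,0,0.012,0,0,0],[1,0,0,0.012,0,0,0],[1,0,0,0.008,0,0,0],[1,0,0,0,0,0,0],[1,0,0,0,0,0,0]]]'
python3 -c "
from k import *
rep(-.106,10)"
```

```text
clock: 9.3
position: [0.6108, 0.0044, 0.2383]
tool_rot: [2.715, -0.07, 1.411]
force: [0.7, -0.5, -2.5]
grip_width: 0.014
finger_force: 107.9
clock: 9.8
position: [0.6244, 0.0043, 0.21]
tool_rot: [2.714, -0.071, 1.411]
force: [0.3, 0.5, -2.4]
grip_width: 0.0139
finger_force: 108.1
shift [0.0004 0.0003 0.0384] rot deg [-0.1541  0.1731  0.0152] world d [ 0.0165  0.0002 -0.0347] shift in goal axes [0.0003 0.0002 0.0384]
q [-0.4158  0.3976  0.3657  2.0227 -0.2911  0.3243 -0.0252] F [ 0.2811  0.4606 -2.396 ] M [0.0222 0.698  0.0265] 9.8
```

```bash
python3 -m creep '[[[1,0,0,0.005,0,0,0],[1,0,0,0.004,0,0,0],[1,0,0,0.004,0,0,0],[1,0,0,0,0,0,0],[1,0,0,0,0,0,0]]]'
python3 -m creep '[[[1,0,0,0.003,0,0,0],[1,0,0,0.003,0,0,0],[1,0,0,0,0,0,0],[1,0,0,0,0,0,0]]]'
python3 -c "
from k import *
rep(-.106,10)"
```

```text
clock: 10.3
position: [0.6299, 0.0044, 0.1983]
tool_rot: [2.714, -0.071, 1.412]
force: [2.4, 5.0, -3.3]
grip_width: 0.0143
finger_force: 130.8
clock: 10.7
position: [0.6324, 0.0043, 0.1928]
tool_rot: [2.714, -0.071, 1.411]
force: [3.0, 6.4, -3.4]
grip_width: 0.0143
finger_force: 129.8
shift [0.0003 0.0003 0.0194] rot deg [-0.1439  0.169   0.0149] world d [ 0.0085  0.0002 -0.0174] shift in goal axes [0.0003 0.0002 0.0194]
q [-0.384   0.434   0.3317  2.0173 -0.3121  0.2912 -0.0057] F [ 3.0178  6.3914 -3.4357] M [1.8725 0.2936 0.7264] 10.7
```

It has gone past the taper with only a light sideways push toward +y. I'll ease 1 mm that way and continue.

```bash
python3 -m creep '[[[1,0.001,0.0005,0.002,0,0,0],[1,0.0005,0,0.004,0,0,0],[1,0,0,0.004,0,0,0],[1,0,0,0,0,0,0],[1,0,0,0,0,0,0]]]'
python3 -c "
from k import *
rep(-.106,10)"
```

```text
clock: 11.2
position: [0.6373, 0.0056, 0.1839]
tool_rot: [2.714, -0.071, 1.411]
force: [3.5, 9.0, -3.3]
grip_width: 0.0143
finger_force: 128.3
shift [-0.0011 -0.0001  0.0093] rot deg [-0.151   0.1726  0.0208] world d [ 0.0036 -0.0011 -0.0086] shift in goal axes [-0.0011 -0.0002  0.0093]
q [-0.3723  0.4539  0.3168  2.012  -0.3208  0.2759 -0.    ] F [ 3.46    8.9742 -3.3473] M [ 2.3084 -0.0578  1.1848] 11.2
```

```bash
python3 -m creep '[[[1,0,0,0.003,0,0,0],[1,0,0,0.003,0,0,0],[1,0,0,0.002,0,0,0],[1,0,0,0,0,0,0],[1,0,0,0,0,0,0]]]'
python3 -c "
from k import *
rep(-.106,10)"
```

```text
clock: 11.7
position: [0.6406, 0.0057, 0.1768]
tool_rot: [2.714, -0.071, 1.412]
force: [-0.1, 1.3, -1.7]
grip_width: 0.0141
finger_force: 144.5
shift [-0.0013 -0.0002  0.0014] rot deg [-0.1467  0.1612  0.0274] world d [ 0.0002 -0.0012 -0.0015] shift in goal axes [-0.0013 -0.0002  0.0014]
q [-0.3601  0.469   0.3032  2.0088 -0.3277  0.2628  0.0066] F [-0.0564  1.3335 -1.6899] M [-0.0465  0.5706  0.0891] 11.7
```

```bash
python3 -m creep '[[[1,0,0,0.002,0,0,0],[1,0,0,0.001,0,0,0],[1,0,0,0,0,0,0],[1,0,0,0,0,0,0],[1,0,0,0,0,0,0]]]'
python3 -c "
from k import *
rep(-.106,10)"
```

```text
clock: 12.2
position: [0.6419, 0.0058, 0.1741]
tool_rot: [2.714, -0.071, 1.412]
force: [1.0, 3.3, -1.3]
grip_width: 0.0142
finger_force: 213.7
shift [-0.0013 -0.0002 -0.0015] rot deg [-0.1421  0.1555  0.0274] world d [-0.001  -0.0013  0.0012] shift in goal axes [-0.0013 -0.0002 -0.0015]
q [-0.3556  0.4746  0.2982  2.0075 -0.3303  0.258   0.009 ] F [ 1.0237  3.2695 -1.3004] M [0.6585 0.339  0.3198] 12.2
```

The key is seated to within about 1.5 mm of nominal. Now I'll turn it clockwise.

```bash
python3 -m creep '[[[1,0,0,0,0,0,4],[1,0,0,0,0,0,5],[1,0,0,0,0,0,5],[1,0,0,0,0,0,5],[1,0,0,0,0,0,5],[1,0,0,0,0,0,0],[1,0,0,0,0,0,0]]]' 120
python3 -c "
from k import *
rep(-.106,10)"
```

```text
clock: 12.9
position: [0.642, 0.0059, 0.1742]
tool_rot: [2.773, -0.234, 1.024]
force: [-0.7, 1.3, 1.9]
grip_width: 0.014
finger_force: 212.2
shift [-0.0014  0.0003 -0.0015] rot deg [ -0.0975   0.1809 -23.8029] world d [-0.0011 -0.0014  0.0011] shift in goal axes [-0.0014 -0.0003 -0.0015]
q [-0.4217  0.4873  0.3881  2.0106 -0.4975  0.2706 -0.2508] F [-0.7427  1.3136  1.9048] M [0.3265 0.3144 0.2281] 12.9
```

```bash
python3 -m creep '[[[1,0,0,0,0,0,4],[1,0,0,0,0,0,5],[1,0,0,0,0,0,5],[1,0,0,0,0,0,5],[1,0,0,0,0,0,5]]]'
python3 - <<'E'
from k import *
rep(-.106,58)
p=grab_frame("top");m=np.mean([grab_frame("top")["image"].astype(float) for _ in range(4)],0)
cv2.imwrite("pics/turn.png",cv2.resize(m[125:195,225:310].astype(np.uint8),None,fx=7,fy=7,interpolation=cv2.INTER_CUBIC)[:,:,::-1])
r=outline_of(p,"key_bar")
if r:
    X=cloud(p)[r[0]["region"]&(p["range_z"]>0)];print(np.percentile((X-BM)@N,[5,50,95]),len(X))
E
```

```text
clock: 13.4
position: [0.6421, 0.0056, 0.1744]
tool_rot: [2.899, -0.364, 0.602]
force: [1.9, -0.3, -1.7]
grip_width: 0.0144
finger_force: 159.6
shift [-0.0012  0.0006 -0.0013] rot deg [ 0.0439  0.1828 -0.0263] world d [-0.0012 -0.0011  0.0009] shift in goal axes [-0.0012  0.0006 -0.0014]
q [-0.4885  0.5043  0.4822  2.0136 -0.6622  0.2919 -0.5206] F [ 1.86   -0.2993 -1.696 ] M [-0.1164  0.1617  0.084 ] 13.4Traceback (most recent call last):
  File "<stdin>", line 5, in <module>
ValueError: only the last four pictures can be asked about
```

View pics/turn.png

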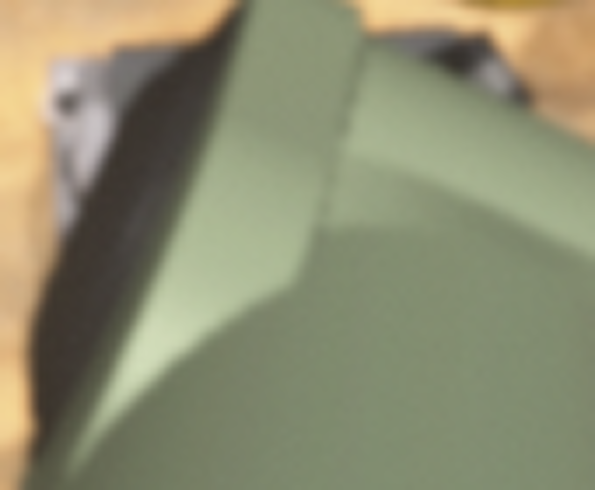

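The arm hides the vise from above, so I'll use the side view for the jaw later. Continuing the turn.

```bash
python3 -m creep '[[[1,0,0,0,0,0,4],[1,0,0,0,0,0,5],[1,0,0,0,0,0,5],[1,0,0,0,0,0,3],[1,0,0,0,0,0,0],[1,0,0,0,0,0,0]]]'
python3 - <<'E'
from k import *
rep(-.106,75);print(observe()['moment']@N)
E
python3 -m creep '[[[1,0,0,0,0,0,4],[1,0,0,0,0,0,5],[1,0,0,0,0,0,5],[1,0,0,0,0,0,4],[1,0,0,0,0,0,0],[1,0,0,0,0,0,0],[1,0,0,0,0,0,0]]]'
python3 - <<'E'
from k import *
rep(-.106,93);print(observe()['moment']@N)
p=grab_frame("side")
c=p["image"][195:255,245:325];cv2.imwrite("pics/jaw.png",cv2.resize(c,None,fx=8,fy=8,interpolation=cv2.INTER_CUBIC)[:,:,::-1])
E
```

```text
clock: 14.25
position: [0.642, 0.0057, 0.1742]
tool_rot: [3.018, -0.417, 0.291]
force: [-2.0, -0.1, 1.9]
grip_width: 0.014
finger_force: 162.0
shift [-0.0008  0.001  -0.0015] rot deg [0.0887 0.1841 0.213 ] world d [-0.0011 -0.0012  0.0011] shift in goal axes [-0.0008  0.001  -0.0015]
q [-0.536   0.5198  0.5501  2.0159 -0.7711  0.3126 -0.7134] F [-1.9608 -0.0766  1.9166] M [-0.1827  0.2148  0.3051] 14.25
0.3536682353095781
clock: 14.95
position: [0.6419, 0.0057, 0.1741]
tool_rot: [-3.121, -0.433, -0.055]
force: [-0.6, -2.3, 1.9]
grip_width: 0.0139
finger_force: 163.7
shift [-0.0003  0.0013 -0.0015] rot deg [0.1359 0.164  0.1614] world d [-0.001  -0.0012  0.0012] shift in goal axes [-0.0003  0.0012 -0.0015]
q [-0.5868  0.5399  0.6251  2.0182 -0.8815  0.3407 -0.9286] F [-0.5703 -2.2839  1.9017] M [-0.4672  0.5126  0.0658] 14.95
0.2570712952775543
```

View pics/jaw.png

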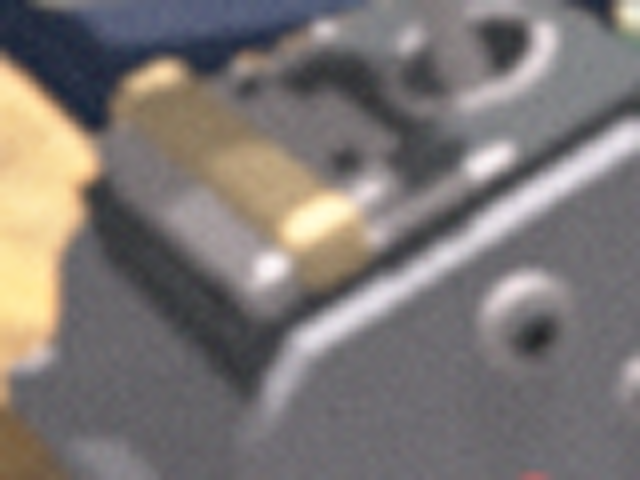

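The sliding jaw is now closed up against the blank, with no gap on the blank's upper side at about (330,180) in the crop. I'll add 5° for firmness, hold, ease back a little within the socket's play, then draw out.

```bash
python3 -m creep '[[[1,0,0,0,0,0,2.5],[1,0,0,0,0,0,2.5],[1,0,0,0,0,0,0],[1,0,0,0,0,0,0],[1,0,0,0,0,0,0],[1,0,0,0,0,0,0]]]'
python3 -c "
from k import *
rep(-.106,98);print(observe()['moment']@N)"
python3 -m creep '[[[1,0,0,0,0,0,-3],[1,0,0,0,0,0,-2],[1,0,0,-0.004,0,0,0],[1,0,0,-0.008,0,0,0],[1,0,0,-0.012,0,0,0],[1,0,0,-0.015,0,0,0],[1,0,0,0,0,0,0]]]'
python3 -c "
from k import *
rep(-.06,93);print(observe()['moment']@N)"
```

```text
clock: 15.6
position: [0.6419, 0.0058, 0.1741]
tool_rot: [-3.08, -0.429, -0.152]
force: [1.0, -1.3, -3.5]
grip_width: 0.0143
finger_force: 162.9
shift [-0.0002  0.0013 -0.0015] rot deg [0.1488 0.1483 0.0686] world d [-0.001  -0.0013  0.0012] shift in goal axes [-0.0002  0.0013 -0.0015]
q [-0.6011  0.5462  0.6466  2.0188 -0.9111  0.3497 -0.9911] F [ 1.0303 -1.3011 -3.5074] M [-0.6145  0.539   0.0674] 15.6
0.32078801334051493
clock: 16.3
position: [0.6254, 0.0061, 0.2112]
tool_rot: [-3.118, -0.434, -0.058]
force: [0.2, -0.1, -2.4]
grip_width: 0.0142
finger_force: 115.9
shift [-0.0011  0.0017 -0.007 ] rot deg [ 0.0875  0.0745 -0.0315] world d [-0.004  -0.0016  0.0058] shift in goal axes [-0.0011  0.0017 -0.007 ]
q [-0.6911  0.4796  0.7496  2.0323 -0.8009  0.4058 -1.0045] F [ 0.2127 -0.1052 -2.4231] M [ 0.0013  0.6947 -0.0182] 16.3
-0.017070906871414344
```

```bash
python3 -m creep '[[[1,0,0,-0.02,0,0,0],[1,0,0,-0.04,0,0,0],[1,0,0,-0.04,0,0,0],[1,0,0,-0.04,0,0,0],[1,0,0,-0.04,0,0,0],[1,0,0,-0.01,0,0,0],[1,0,0,0,0,0,0]]]'
python3 - <<'E'
from k import *
s=observe();p=s['position'];R=Ro.from_euler('xyz',s['tool_rot']).as_matrix()
c=np.radians(13.4);y=np.array([np.cos(c),np.sin(c),0]);z=np.array([0,0,-1.]);G=np.c_[np.cross(y,z),y,z]
g=np.array([.5082,.284,.38]);print("rot",np.degrees(Ro.from_matrix(R.T@G).as_rotvec()),"untilt",np.degrees(Ro.align_vectors([[0,0,-1]],[R[:,2]])[0].as_rotvec())@R,"d in G",G.T@(g-p),s['qpos'])
P={n:grab_frame(n) for n in("side","top")}
u={}
for n,q in P.items():
    r=tip_of(q,"block_mouth")
    if r:u[n]=r[0]["position"];print(n,u[n],r[0]["confidence"],depthpt(q,u[n]))
if len(u)==2:print(tri(P["side"],u["side"],P["top"],u["top"]))
a=P["top"]["image"][170:260,110:200];b=P["top"]["image"][125:215,225:315]
cv2.imwrite("pics/blk.png",cv2.resize(np.hstack([a,b]),None,fx=4.4,fy=4.4,interpolation=cv2.INTER_CUBIC)[:,:,::-1])
E
```

```text
clock: 17.0
position: [0.557, 0.0096, 0.3616]
tool_rot: [-3.118, -0.438, -0.053]
force: [0.6, 0.2, -1.7]
grip_width: 0.0141
finger_force: 116.4
rot [  22.2959  -18.5894 -104.1896] untilt [ -1.2596 -25.0754  -0.    ] d in G [ 0.2782  0.0161 -0.0184] [-1.3237  0.2     1.3631  2.0026 -0.3124  0.6745 -1.4234]
side [211.5, 197.8] 0.64 [0.5121 0.2565 0.0709]
top [144.6, 225.2] 0.8 [0.5192 0.3017 0.0252]
(array([0.5187, 0.2924, 0.0565]), np.float64(0.0087856780109087))
```

View pics/blk.png

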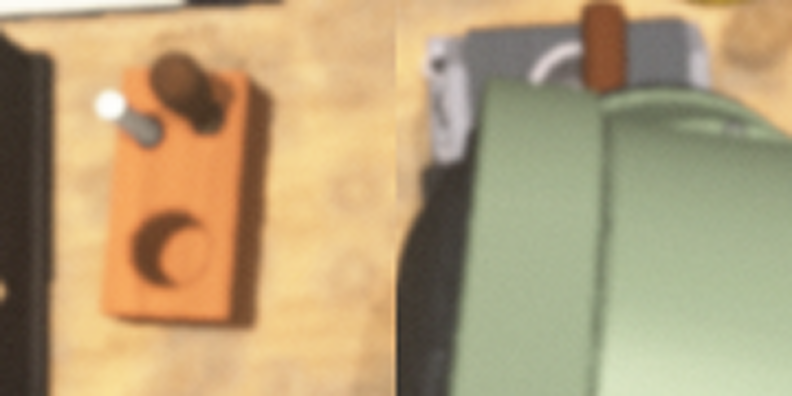

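The left crop shows the empty hole's mouth centred at about (172,249), roughly (148.6,226.1) in full-image pixels. The awl and marker stand at its far end. Joint 3 is near its limit, so I'll untilt and unwind the yaw first.

```bash
python3 -m creep '[[[1,0,0,-0.02,0,0,0],[1,0,0,0,-0.3,-5,0],[1,0,0,0,-0.3,-7,0],[1,0,0,0,-0.3,-7,0],[1,0,0,0,-0.3,-6,0],[1,0,0,0,0,0,-5],[1,0,0,0,0,0,-8],[1,0,0,0,0,0,-8],[1,0,0,0,0,0,-8],[1,0,0,0,0,0,-8]]]'
python3 - <<'E'
from k import *
s=observe();p=s['position'];R=Ro.from_euler('xyz',s['tool_rot']).as_matrix()
q=grab_frame("top");o,d=ray(q,(148.6,226.1));m=o+d*(.07-o[2])/d[2];print("mouth",m)
c=np.radians(13.4);y=np.array([np.cos(c),np.sin(c),0]);z=np.array([0,0,-1.]);G=np.c_[np.cross(y,z),y,z]
g=np.array([m[0],m[1],.38]);print("rot",np.degrees(Ro.from_matrix(R.T@G).as_rotvec()),"d in G",G.T@(g-p),s['qpos'])
E
```

```text
clock: 18.2
position: [0.5488, 0.0068, 0.3793]
tool_rot: [3.069, -0.086, 0.602]
force: [-0.0, -0.5, -2.8]
grip_width: 0.0143
finger_force: 116.4
mouth [0.5097 0.2809 0.07  ]
rot [  6.6109  -1.7826 -69.0114] d in G [ 0.2757  0.0254 -0.0007] [-0.8428  0.2939  0.9192  1.7146 -0.2481  1.1421 -0.838 ]
```

```bash
python3 -m creep '[[[1,0,0,0,0.73,-0.2,-7.67],[1,0,0,0,0.73,-0.2,-7.67],[1,0,0,0,0.73,-0.2,-7.67],[1,0,0,0,0.73,-0.2,-7.67],[1,0,0,0,0.73,-0.2,-7.67],[1,0,0,0,0.73,-0.2,-7.67],[1,0,0,0,0.73,-0.2,-7.67],[1,0,0,0,0.73,-0.2,-7.67],[1,0,0,0,0.73,-0.2,-7.67],[1,0,0,0,0,0,0]]]'
cat > b.py <<'E'
from k import *
import sys
s=observe();p=s['position'];R=Ro.from_euler('xyz',s['tool_rot']).as_matrix()
c=np.radians(13.4);y=np.array([np.cos(c),np.sin(c),0]);z=np.array([0,0,-1.]);G=np.c_[np.cross(y,z),y,z]
g=np.array([.5095,.282,float(sys.argv[1])]);print("rot",np.degrees(Ro.from_matrix(R.T@G).as_rotvec()),"d tool",R.T@(g-p),"d in G",G.T@(g-p),s['qpos'])
E
python3 b.py .38
```

```text
clock: 19.25
position: [0.549, 0.007, 0.3793]
tool_rot: [3.141, -0.0, 1.8]
force: [0.1, -0.5, -2.6]
grip_width: 0.0137
finger_force: 116.8
rot [ 0.0232 -0.0165 -0.2811] d tool [ 0.2768  0.024  -0.0006] d in G [ 0.2767  0.0253 -0.0007] [-0.5885  0.3152  0.6284  1.6163 -0.1922  1.2723  0.3022]
```

```bash
python3 -m creep '[[[1,0.025,0.002,0,0,0,0],[1,0.045,0.004,0,0,0,0],[1,0.045,0.004,0,0,0,0],[1,0.045,0.004,0,0,0,0],[1,0.045,0.004,0,0,0,0],[1,0.045,0.004,0,0,0,0],[1,0.027,0.002,0,0,0,0],[1,0,0,0,0,0,0],[1,0,0,0,0,0,0]]]'
python3 b.py .168
python3 - <<'E'
from k import *
s=observe();R=Ro.from_euler('xyz',s['tool_rot']).as_matrix();p=grab_frame("side")
r=outline_of(p,"t_key")
if r:
    m=r[0]["region"]&(p["range_z"]>0);X=(cloud(p)[m]-s['position'])@R;X=X[(abs(X[:,0])<.07)&(abs(X[:,1])<.05)&(X[:,2]<.2)]
    for lo,hi in((.03,.06),(.06,.09),(.09,.115),(.12,.155)):
        q=X[(X[:,2]>lo)&(X[:,2]<hi)];print(lo,len(q),np.median(q,0) if len(q) else"")
    print(np.percentile(X[:,2],[95,99,100]))
E
```

```text
clock: 20.15
position: [0.5091, 0.2824, 0.3796]
tool_rot: [3.14, 0.001, 1.796]
force: [0.2, -0.3, -1.9]
grip_width: 0.0142
finger_force: 116.6
rot [ 0.0641  0.0351 -0.4997] d tool [-0.0003  0.0001  0.2116] d in G [-0.0005  0.0003  0.2116] [-0.985   0.3682  0.5336  1.5292 -0.1905  1.2955 -0.2039]
0.03 67 [ 0.0013 -0.0035  0.044 ]
0.06 61 [ 0.001  -0.0028  0.0761]
0.09 50 [ 0.0007 -0.0022  0.1023]
0.12 136 [-0.0045 -0.0055  0.1365]
[0.1502 0.1569 0.1589]
```

The shank has slid about 6 mm along tool +x in the grip since the first look. I'll shift −5 mm to compensate, lower to just above the mouth, and check.

```bash
python3 -m creep '[[[1,-0.005,0,0.02,0,0,0],[1,0,0,0.04,0,0,0],[1,0,0,0.04,0,0,0],[1,0,0,0.03,0,0,0],[1,0,0,0,0,0,0],[1,0,0,0,0,0,0]]]'
python3 b.py .168
python3 - <<'E'
from k import *
s=observe();R=Ro.from_euler('xyz',s['tool_rot']).as_matrix()
P={n:grab_frame(n) for n in("side","top")};u={}
for k in("key_socket","key_bar","block_mouth"):
    for n,p in P.items():
        r=tip_of(p,k)
        if r:u[k,n]=r[0]["position"];print(k,n,u[k,n],r[0]["confidence"])
    if (k,"side") in u and (k,"top") in u:
        x,e=tri(P["side"],u[k,"side"],P["top"],u[k,"top"]);print(k,x,e,"tool frame",R.T@(x-s['position']))
p=P["side"]
for X in ([.5095,.282,.07],[.5095,.282,.094]):
    c=np.array(p["R"])@X+p["t"];print("side proj",p["fx"]*c[0]/c[2]+p["cx"],p["fy"]*c[1]/c[2]+p["cy"])
C=cloud(P["top"]);r=outline_of(P["top"],"key_bar")
if r:
    X=(C[r[0]["region"]]-s['position'])@R;X=X[(X[:,2]<.0)&(X[:,2]>-.045)&(abs(X[:,0])<.08)&(abs(X[:,1])<.03)];print("bar x ends",np.percentile(X[:,0],[1,5,95,99]),len(X))
A=cv2.resize(P["top"]["image"][180:260,90:190],None,fx=4,fy=4,interpolation=cv2.INTER_CUBIC);B=cv2.resize(P["side"]["image"][130:210,160:260],None,fx=4,fy=4,interpolation=cv2.INTER_CUBIC)
cv2.imwrite("pics/place.png",np.hstack([A,B])[:,:,::-1])
E
```

```text
clock: 20.85
position: [0.5111, 0.2769, 0.2513]
tool_rot: [3.139, 0.0, 1.798]
force: [-0.3, 0.4, -1.5]
grip_width: 0.014
finger_force: 116.4
rot [ 0.1385  0.0157 -0.3868] d tool [ 0.0054 -0.0006  0.0833] d in G [ 0.0053 -0.0004  0.0833] [-0.9444  0.4709  0.4918  1.7174 -0.2539  1.0148 -0.1363]
key_socket side [210.8, 187.5] 0.94
key_socket top [146.8, 222.1] 0.83
key_socket [0.5162 0.2783 0.0947] 0.002118975685285375 tool frame [0.0003 0.0049 0.1567]
key_bar side [204.9, 129.5] 0.6
key_bar top [118.5, 209.5] 0.74
key_bar [0.51   0.2869 0.2641] 0.00795913327915285 tool frame [ 0.01    0.0011 -0.0128]
block_mouth side [207.4, 196.6] 0.67
block_mouth top [145.8, 225.2] 0.67
block_mouth [0.5115 0.2895 0.063 ] 0.0035383638330856292 tool frame [0.0122 0.0027 0.1883]
side proj 208.04453174432484 195.271033295238
side proj 207.88602636489816 187.62610195810646Traceback (most recent call last):
  File "<stdin>", line 15, in <module>
    return _quantile_unchecked(
        a, q, axis, out, overwrite_input, method, keepdims, weights)
    return _ureduce(a,
                    func=_quantile_ureduce_func,
    ...<5 lines>...
                    overwrite_input=overwrite_input,
                    method=method)
    r = func(a, **kwargs)
    result = _quantile(arr,
                       quantiles=q,
    ...<2 lines>...
                       out=out,
                       weights=wgt)
    slices_having_nans = np.isnan(arr[-1, ...])
                                  ~~~^^^^^^^^^
IndexError: index -1 is out of bounds for axis 0 with size 0
```

```bash
python3 - <<'E'
from k import *
P={n:grab_frame(n) for n in("side","top")}
f=lambda a:cv2.resize(a,None,fx=5,fy=5,interpolation=cv2.INTER_CUBIC)
cv2.imwrite("pics/place.png",np.hstack([f(P["top"]["image"][190:265,110:185]),f(P["side"]["image"][145:220,172:247])])[:,:,::-1])
E
```

```text
(no output)
```

View pics/place.png

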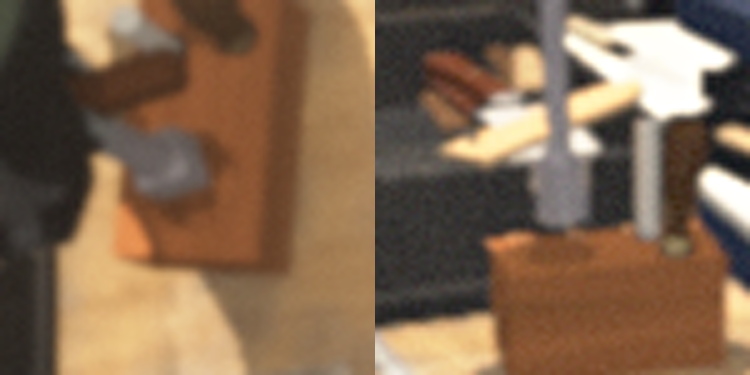

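The side crop shows the socket at about (563,215) and the hole's dark mouth at about (557,250). The top crop shows the socket over the hole's upper side. Both say shift roughly −4 mm in x and +2 mm in y.

```bash
python3 -m creep '[[[1,0.003,-0.0035,0,0,0,0],[1,0,0,0.015,0,0,0],[1,0,0,0.012,0,0,0],[1,0,0,0.01,0,0,0],[1,0,0,0,0,0,0],[1,0,0,0,0,0,0]]]'
python3 b.py .168
```

```text
clock: 22.0
position: [0.5065, 0.2797, 0.2133]
tool_rot: [3.14, 0.0, 1.8]
force: [0.5, -0.0, -0.6]
grip_width: 0.014
finger_force: 116.5
rot [ 0.0991  0.0263 -0.2624] d tool [0.0016 0.0033 0.0453] d in G [0.0016 0.0034 0.0453] [-0.938   0.509   0.4717  1.7646 -0.2781  0.9329 -0.1217]
```

It's in the hole with no contact. Lowering on.

```bash
python3 -m creep '[[[1,0,0,0.015,0,0,0],[1,0,0,0.015,0,0,0],[1,0,0,0.008,0,0,0],[1,0,0,0,0,0,0],[1,0,0,0,0,0,0]]]'
python3 -m creep '[[[1,0,0,0.003,0,0,0],[1,0,0,0.002,0,0,0],[1,0,0,0,0,0,0],[1,0,0,0,0,0,0]]]'
python3 b.py .168
```

```text
clock: 22.5
position: [0.5068, 0.2798, 0.1759]
tool_rot: [3.139, 0.0, 1.8]
force: [-0.5, -0.7, -1.2]
grip_width: 0.014
finger_force: 116.5
clock: 22.9
position: [0.5065, 0.2798, 0.1704]
tool_rot: [3.14, 0.0, 1.8]
force: [0.9, -0.2, -1.7]
grip_width: 0.0137
finger_force: 116.5
rot [ 0.1134  0.0099 -0.2485] d tool [0.0015 0.0034 0.0024] d in G [0.0014 0.0034 0.0024] [-0.9169  0.562   0.4442  1.8029 -0.3103  0.8442 -0.0951]
```

```bash
python3 -m creep '[[[1,0,0,0.001,0,0,0],[1,0,0,0.001,0,0,0],[1,0,0,0,0,0,0],[1,0,0,0,0,0,0]]]'
python3 -m creep '[[[1,0,0,0.001,0,0,0],[1,0,0,0,0,0,0],[1,0,0,0,0,0,0]]]'
```

```text
clock: 23.3
position: [0.5071, 0.2799, 0.1691]
tool_rot: [3.138, -0.0, 1.8]
force: [-1.7, -0.8, 9.3]
grip_width: 0.014
finger_force: 118.2
clock: 23.6
position: [0.5077, 0.28, 0.1689]
tool_rot: [3.137, -0.001, 1.8]
force: [-1.2, -2.7, 22.7]
grip_width: 0.0138
finger_force: 120.0
```

It's on the floor of the hole. I'll relieve the push, open, and retreat upward.

```bash
python3 -m creep '[[[1,0,0,-0.001,0,0,0],[1,0,0,0,0,0,0],[0.5,0,0,0,0,0,0],[0,0,0,0,0,0,0],[-1,0,0,0,0,0,0],[-1,0,0,0,0,0,0],[-1,0,0,0,0,0,0],[-1,0,0,0,0,0,0],[-1,0,0,0,0,0,0]]]' 20
python3 -m creep '[[[-1,0,0,-0.01,0,0,0],[-1,0,0,-0.03,0,0,0],[-1,0,0,-0.03,0,0,0],[-1,0,0,-0.04,0,0,0],[-1,0,0,-0.04,0,0,0],[-1,0,0,0,0,0,0],[-1,0,0,0,0,0,0],[-1,0,0,0,0,0,0]]]'
python3 - <<'E'
from k import *
P={n:grab_frame(n) for n in("side","top")};u={}
for k in("key_bar","block_mouth","blank_middle","sliding_jaw"):
    u={}
    for n,p in P.items():
        r=tip_of(p,k)
        if r:u[n]=r[0]["position"];print(k,n,u[n],r[0]["confidence"])
    if len(u)==2: print(k,*tri(P["side"],u["side"],P["top"],u["top"]))
f=lambda a:cv2.resize(a,None,fx=4,fy=4,interpolation=cv2.INTER_CUBIC)
cv2.imwrite("pics/end.png",np.hstack([f(P["side"]["image"][130:255,170:250]),f(P["top"]["image"][125:250,225:310])])[:,:,::-1])
p=P["top"];C=cloud(p)[205:235,120:190].reshape(-1,3);B=C[(C[:,2]>.165)&(C[:,2]<.21)&(C[:,0]<.55)]
(cx,cy),wh,an=cv2.minAreaRect((B[:,:2]*1000).astype(np.float32));print("bar",len(B),cx,cy,wh,an,np.percentile(B[:,2],[10,50,90]))
p=P["top"];C=cloud(p)
X=C[outline_of(p,"blank")[0]["region"]];print("blank",X.mean(0),np.median(X,0))
E
```

```text
clock: 24.5
position: [0.5065, 0.2797, 0.1683]
tool_rot: [3.14, 0.0, 1.8]
force: [0.3, -0.1, -0.5]
grip_width: 0.0855
finger_force: 0.0
clock: 25.3
position: [0.5058, 0.2796, 0.3179]
tool_rot: [3.141, 0.0, 1.8]
force: [0.1, -0.8, -0.2]
grip_width: 0.0848
finger_force: 0.0
key_bar side [278.8, 217.7] 0.57
key_bar top [130.2, 218.5] 0.83
key_bar [ 0.6399  0.3    -0.0251] 0.213245875791875
block_mouth side [210.7, 196.2] 0.81
block_mouth top [145.5, 223.3] 0.56
block_mouth [0.5188 0.2894 0.063 ] 0.0022460699132737737
blank_middle side [276.4, 215.4] 0.81
blank_middle top [264.5, 184.5] 0.89
blank_middle [0.5879 0.0108 0.1043] 0.012583067418694359
sliding_jaw side [276.8, 219.7] 0.68
sliding_jaw top [267.7, 178.6] 0.86
sliding_jaw [0.5954 0.0053 0.0961] 0.0034464286345873684
bar 366 509.77301025390625 272.590576171875 (18.151710510253906, 80.2216796875) 12.641349792480469 [0.1829 0.1924 0.195 ]
blank [0.5835 0.0058 0.1201] [0.5847 0.0057 0.1142]
```

```bash
python3 - <<'E'
from k import *
a=np.load("bore.npy");b=np.mean([grab_frame("top")["image"].astype(float) for _ in range(6)],0);p=grab_frame("top")
def warp(v): # image row of slope profile along jaw centre cols
    return v.mean(2)[140:200,262:272].mean(1)
print(np.round(np.c_[np.arange(158,192),warp(a)[18:52],warp(b)[18:52]]).astype(int).T)
r=outline_of(p,"sliding_jaw")[0];X=cloud(p)[r["region"]];print(np.percentile(X,[2,50,98],axis=0),r["confidence"])
print({k:observe()[k] for k in("clock","force","grip_width")})
r=outline_of(p,"key_bar")[0];X=cloud(p)[r["region"]];B=X[(X[:,2]>.165)&(X[:,2]<.21)];print(np.percentile(B,[2,50,98],axis=0),r["confidence"])
E
```

```text
[[158 159 160 161 162 163 164 165 166 167 168 169 170 171 172 173 174 175
  176 177 178 179 180 181 182 183 184 185 186 187 188 189 190 191]
 [165 132 127 162 213 234 238 236 231 224 230 236 237 236 236 235 231 214
  182 185 212 226 230 229 227 225 223 219 207 202 222 235 237 237]
 [168 135 123 125 142 186 227 238 239 236 230 227 234 238 238 238 238 236
  229 214 217 227 231 231 229 227 226 222 213 209 226 237 239 238]]
[[ 0.5976 -0.0399  0.1108]
 [ 0.6077  0.0046  0.1172]
 [ 0.6263  0.0484  0.1223]] 0.89
{'clock': 26.25, 'force': array([ 0.4208, -0.1036,  0.9252]), 'grip_width': 0.0849474417473355}
[[0.4953 0.2358 0.1726]
 [0.5076 0.2783 0.1927]
 [0.5214 0.3197 0.1963]] 0.81
```

The jaw has moved about 4 mm, the dark gap at the blank has closed, and the blank has not moved. The key stands upright, its bar top at 0.193 and centred at (0.508, 0.278).

```bash
python3 -c "
from workcell import *
print(job_done())"
```

```text
the job is handed in; nothing more can be done
None
```

I handed the job in at 26 s of the 53 s: the key was seated and turned clockwise, with the stem estimated at about 1.5 rad. The jaw is closed on the blank, and the key is back upright in its hole. The hand-in gave no verdict, and I inferred the grip force from the turn and the closed jaw gap rather than measuring it.

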